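# Pack the calibration weights back into their tray

## Robot

A 7-joint arm with a two-finger parallel gripper is mounted at the origin on the work surface. World frame = base frame: x ahead of the robot, y to its left, z up, the work surface at z = 0. Lengths are in m, angles in rad, forces in N, time in s.
With the tool pointing down it reaches from about 0.35 to 0.9 m from the base axis. Payload 8.1 kg.
Tool frame: the origin (TCP) lies on the centre line of the jaws, within the pads' length; the fingertips stand 19 mm ahead of it and the grasp point (between the pads) is the TCP; z points along the fingers, y is the direction in which the jaws open and shut (so a half turn about z gives the same grasp; the last joint's range is limited). The gripper opens to 92 mm and grips with 3 to 60 N. Pads are 19 mm wide; open, the fingers measure 130 mm over their backs; the gripper's body (75 mm by 190 mm) begins 47 mm behind the grasp point.
Start: joints at [-1.206, 0.434, 0.025, 1.573, -0.012, 1.134, -0.075], TCP at [0.282, 0.558, 0.246] pointing down, gripper open.
Joint ranges: [-2.62, 2.62], [-0.44, 2.09], [-1.27, 1.32], [0.08, 2.57], [-1.32, 4.46], [0.12, 2], [-2.74, 2.74]. Speed limits (rad/s): [2.22, 2.22, 3.01, 3.01, 3.14, 3.14, 3.14].

## Interface

Orientations are given as a rotation vector (axis times angle).
In Python, from cell import monitor, imaging, workorder, outline_of gives the robot as it stands.
- The arm moves only by the tool move_arm, never from a script. Its argument "series" is a list of rows, each a list of 6 numbers: the shift along the world's x, y, z in cm, then the turn, a rotation vector about the world's x, y, z in degrees. A call has 1 to 8 rows; each row shifts and turns the commanded pose from where the row before left it; what a row does not reach is not made up. A row lasts 1/10 s, in which the tool goes at most 50 mm and 8.59 degrees, less where a joint would pass 70% of its speed; a pose out of reach is approached as far as the arm can. A call with a gripper value outside its range is refused whole. "grip" is the opening, from 0 (shut) to 1 (fully open), set as the call begins (left out, the last holds). The fingers move at their own pace and stop on an object; "force" is the grip in N (left out, the last holds). Time passes only in rows, so rows that do not move let the fingers close. It gives the time, the measured TCP pose, the force and the opening at its end, in the units of the state.
- monitor.observe(): the state, without advancing time (a new reading comes with each control period).
- imaging.get_image(name): name is "scene" or "side" or "wrist"; returns a dict with "color" (400x640x3 uint8, red, green, blue), "fx", "fy", "cx", "cy" (pixels), "rvec" (rotation vector, rad) and "tvec" (3), from world to camera coordinates, as OpenCV has them; the wrist camera has in their place "mount" (4x4, takes a point from camera to tool coordinates, whose origin is the TCP and whose axes are the flange's). Camera axes: x right, y down, z forward; pixel columns grow to the right and rows downward; lengths in m; the calibration is good to about 2 mm. A picture is of the moment at which its call begins: read the wrist's pose just before it. There is no depth.
- workorder.sign_off(): hands the job in, once; it reports no verdict.
Trained networks look in the newest picture that a camera, given by its name, has taken for a name from the list of things; names that differ only in an ending like _2 or _b are one class to them, and where a whole thing is asked for, a point or a joint stands for the part that bears it (a point fixed in the world has none). Each returns a list of dicts, best first, with "p" (0 to 1); they miss things now and then, are a little off and sometimes report something else, mostly with a low value. They report only what shows in the picture. A call takes as long as a camera call. They do not tell look-alikes from the thing itself.
- outline_of(camera, thing): "mask" (400x640 bool, what is visible of it) and "rect" ([left, top, width, height] in pixels, round what is visible of it).
The state is a dict: "clock": time; "joints": joint angles; "dq": joint speeds; "joint_efforts": joint torques, N m; "position": TCP position; "ee_rot": TCP orientation; "force": force on the tool from outside, world axes, zero at the start; "ft_torque": the same for the moment, N m; "width": opening from 0.0 (shut) to 1.0 (fully open).
Only numpy, scipy, OpenCV 4.12 (cv2) and the standard library are available. Lean on these libraries where they do the work, as an engineer would, in place of code of your own. Each camera call takes 0.05 s, during which the arm holds its last target. There are 200 camera calls.

## Task

Put the balance's calibration set back into its wooden tray: stand each of the three knobbed steel weights upright in the recess that matches its size (widest recess for the largest weight, narrowest for the smallest), and lay the lifting fork flat along its cradle, between the low walls, with the middle of the fork over the middle of the cradle. The plain steel cylinder and the steel sleeve do not belong to the set: leave them standing where they are.

Things in the scene. Friction and masses are not known exactly. Their poses are not given: they have to be found in the camera images.
- weight_large_mid (a point): the large of three polished steel calibration weights, loose, standing upright: a cylinder 38 mm in diameter with a shoulder, a narrow neck and a small round knob (24 mm across) on top, 72 mm high in all; the full-width cylinder reaches 50 mm up. Mass about 500 g. The point is at its centre, half-way up; z is up along its axis
- weight_medium_mid (a point): the medium of three polished steel calibration weights, loose, standing upright: a cylinder 28 mm in diameter with a shoulder, a narrow neck and a small round knob (17 mm across) on top, 56 mm high in all; the full-width cylinder reaches 40 mm up. Mass about 200 g. The point is at its centre, half-way up; z is up along its axis
- weight_small_mid (a point): the small of three polished steel calibration weights, loose, standing upright: a cylinder 20 mm in diameter with a shoulder, a narrow neck and a small round knob (12 mm across) on top, 44 mm high in all; the full-width cylinder reaches 32 mm up. Mass about 100 g. The point is at its centre, half-way up; z is up along its axis
- nest_large_floor (a point): recess of the large weight: a dark square block (72 x 72, 12 mm high) fixed in the wooden tray, with a round recess 60 mm wide, 7 mm deep, lined with pale felt. Point: centre of the recess floor, 10 mm above the table; z up, x and y along the block's sides. The three blocks stand in a row 76 mm apart, in any order; their tops are 17 mm, the tray's walls 15 mm above the table: keep fingertips above that
- nest_medium_floor (a point): recess of the medium weight: a dark square block (72 x 72, 12 mm high) fixed in the wooden tray, with a round recess 47 mm wide, 7 mm deep, lined with pale felt. Point: centre of the recess floor, 10 mm above the table; z up, x and y along the block's sides. The three blocks stand in a row 76 mm apart, in any order; their tops are 17 mm, the tray's walls 15 mm above the table: keep fingertips above that
- nest_small_floor (a point): recess of the small weight: a dark square block (72 x 72, 12 mm high) fixed in the wooden tray, with a round recess 36 mm wide, 7 mm deep, lined with pale felt. Point: centre of the recess floor, 10 mm above the table; z up, x and y along the block's sides. The three blocks stand in a row 76 mm apart, in any order; their tops are 17 mm, the tray's walls 15 mm above the table: keep fingertips above that
- fork_mid (a point): weight-lifting fork, loose, lying flat: a bar 131 mm long; a pale wooden handle 90 mm long, 14 wide, 16 high, and two thin steel prongs at its +x end. The point is where to grip it: in the handle, 65 mm from its rear end, 66 mm from the prong tips, 8 mm above its underside; x along the fork to the prongs, z up. About 60 g
- cradle_floor (a point): the fork's cradle: a dark felt-lined slab 140 x 44 mm fixed in the tray beside the row of recesses; four low walls (24 mm long, 8 mm high, centred 50 mm either side of the middle) leave a channel 34 mm wide along its x; the middle 76 mm have no walls, giving fingers room. Point: middle of its upper face, 15 mm above the table; x along the channel, z up. The fork may lie either way round
- slug_mid (a point): a look-alike that is not part of the set: a plain steel cylinder with a flat top, no neck and no knob, 33 mm in diameter and 46 mm high, standing loose. The point is at its centre; z up
- sleeve_mid (a point): a look-alike that is not part of the set: a steel sleeve (a short tube, hole 22 mm wide seen from above), 34 mm in diameter and 42 mm high, standing loose. The point is at its centre; z up
Things that resemble listed ones, but are neither listed nor needed, are in the scene too. What is shaped like the part that bears weight_medium_mid but orange is not meant. Leave any black or purple look-alike of the part that bears fork_mid alone.

How it is judged:
At the end, for the whole second after the job is handed in: Each weight stands upright (0.1 rad) on the floor of its own recess (3 mm in height, 12.5 mm of centre); the fork lies flat in the cradle, grip point within 20 mm of its middle, within 0.22 rad of the channel; all at rest. Plain cylinder and sleeve still stand within 20 mm of their starts (horizontal distance between weight_large_mid and nest_large_floor below 0.0125 m and z of weight_large_mid in the frame of nest_large_floor below 0.039 m and angle between each of weight_large_mid, weight_medium_mid, weight_small_mid's own z axis and vertical below 0.1 rad and linear speed of each of weight_large, weight_medium, weight_small, fork below 0.02 m/s and horizontal distance between weight_medium_mid and nest_medium_floor below 0.0125 m and z of weight_medium_mid in the frame of nest_medium_floor below 0.031 m and horizontal distance between weight_small_mid and nest_small_floor below 0.0125 m and z of weight_small_mid in the frame of nest_small_floor below 0.025 m and horizontal distance between fork_mid and cradle_floor below 0.02 m and z of fork_mid in the frame of cradle_floor below 0.012 m and angle between the x axis of fork_mid and the x axis of cradle_floor, either way round below 0.22 rad and angle between fork_mid's own z axis and vertical below 0.15 rad and distance of each of slug_mid, sleeve_mid from where it was at the start of the episode below 0.02 m); the robot touches nothing.
It fails at once if the plain steel cylinder is shifted by more than 20 mm or tipped over (distance of slug_mid from where it was at the start of the episode above 0.02 m or angle between slug_mid's own z axis and vertical above 0.4 rad).
It fails at once if the steel sleeve is shifted by more than 20 mm or tipped over (distance of sleeve_mid from where it was at the start of the episode above 0.02 m or angle between sleeve_mid's own z axis and vertical above 0.4 rad).
It also fails if it takes over 112 s, if anything falls off the work surface, if the arm or the gripper's body presses on something with over 40 N, if the wrist force passes 120 N, or if a joint passes its speed limit or range.

## Working session

There is one attempt and no reset: what is moved stays moved. The work goes in short steps, Python scripts to look and compute and a tool call to move; the robot and the scene stay as the last step left them, time stands still between calls to the robot, and variables do not carry over. Pictures are saved under pics/ and viewed, about 12 in all and at most 16, crops included, and the job is handed in when it is done.

Besides the shell and the picture viewer there is one more tool, called after "Request:" by a JSON object that holds its "api" and its "payload", one argument or row to a line. move_arm: Moves the arm, as the interface text tells. Its arguments: {"type":"object","properties":{"series":{"type":"array"},"grip":{"type":"number"},"force":{"type":"number"}},"required":["series"]}

```bash
mkdir -p pics; ls
python3 - <<'E'
from cell import monitor, imaging
import cv2
print(monitor.observe())
for n in ("scene","side","wrist"):
    d=imaging.get_image(n); cv2.imwrite(f"pics/{n}0.png",d["color"][:,:,::-1])
    print(n,{k:v for k,v in d.items() if k!="color"})
E
```

```text
pics
{'clock': 0.0, 'joints': array([-1.20557812,  0.43517897,  0.02497413,  1.57412844, -0.01157353,
        1.13398206, -0.07514142]), 'dq': array([-8.45447588e-05,  4.53007609e-05,  1.02868422e-03,  1.12930133e-03,
       -9.09192650e-04, -1.44370174e-03, -1.76429918e-04]), 'joint_efforts': array([-8.33151626e-04, -6.67851448e+01,  9.84434970e-01, -3.14454567e+01,
       -6.06866134e-02,  4.26620711e-02,  1.65588890e-04]), 'position': array([0.28167338, 0.55737795, 0.24496018]), 'ee_rot': array([-7.28273298e-01, -3.05580999e+00,  2.41848001e-03]), 'force': array([-0.49168634, -0.04785834,  0.12878407]), 'ft_torque': array([0.03788999, 0.04455199, 0.07226475]), 'width': 1.0011682806034492}
scene {'fx': 376.8320419468622, 'fy': 376.8320419468622, 'cx': 322.1091241635112, 'cy': 194.4593100504385, 'rvec': array([ 1.55182621,  2.07720856, -0.79257438]), 'tvec': array([ 0.20268178, -0.29960669,  1.26869997])}
side {'fx': 485.66548662794673, 'fy': 485.66548662794673, 'cx': 315.4757248670127, 'cy': 205.0544086223488, 'rvec': array([ 2.26498255, -0.10608964,  0.05695538]), 'tvec': array([-0.46845196,  0.02618143,  1.21693965])}
wrist {'fx': 315.94599663658556, 'fy': 315.94599663658556, 'cx': 319.4433775675925, 'cy': 196.868938781835, 'mount': array([[ 9.71868842e-04, -9.65966160e-01, -2.58666646e-01,
         7.05074516e-02],
       [ 9.99999417e-01,  1.06062942e-03, -2.03597367e-04,
         1.32382676e-05],
       [ 4.71017620e-04, -2.58666297e-01,  9.65966627e-01,
        -1.39310225e-01],
       [ 0.00000000e+00,  0.00000000e+00,  0.00000000e+00,
         1.00000000e+00]])}
```

View pics/scene0.png

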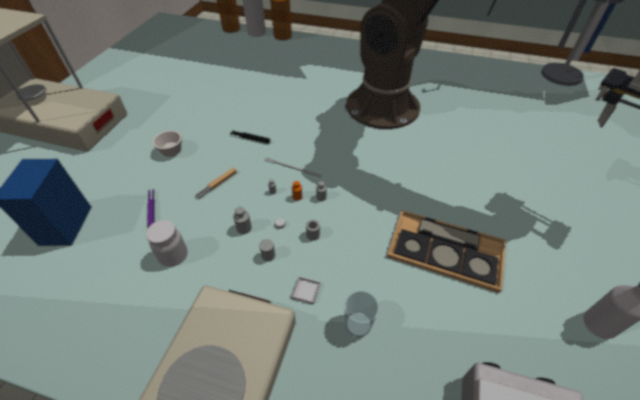

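View pics/side0.png

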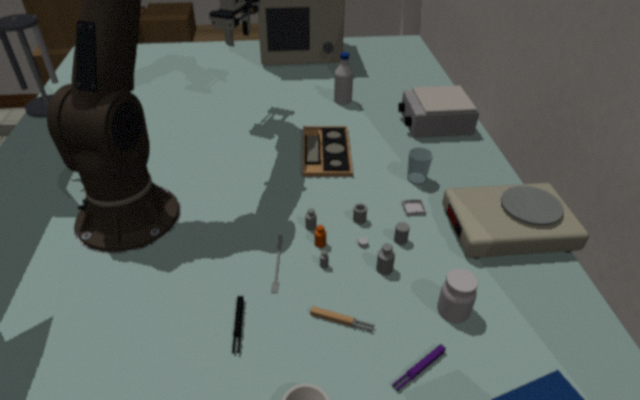

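The scene view shows the fork at (217,182), small weight (271,187), orange decoy (297,190), medium (321,190), large (242,219), sleeve (313,229) and slug (267,249). The tray is at (447,250) with recesses near (412,245), (445,255) and (480,266). The side view agrees.

```bash
cat > h.py <<'E'
import numpy as np, cv2
from scipy.spatial.transform import Rotation as R
from cell import monitor, imaging, outline_of
def cam(name, save=None):
    """-> image dict with C (camera centre, world) and M (camera->world rotation)"""
    s=monitor.observe(); d=imaging.get_image(name)
    if "mount" in d:
        T=np.eye(4); T[:3,:3]=R.from_rotvec(s["ee_rot"]).as_matrix(); T[:3,3]=s["position"]
        W=T@d["mount"]; d["M"]=W[:3,:3]; d["C"]=W[:3,3]
    else:
        d["M"]=R.from_rotvec(d["rvec"]).as_matrix().T; d["C"]=-d["M"]@d["tvec"]
    if save: cv2.imwrite(f"pics/{save}.png",d["color"][:,:,::-1])
    return d
def pix2w(d,uv,z):
    uv=np.atleast_2d(uv).astype(float)
    r=np.c_[(uv[:,0]-d["cx"])/d["fx"],(uv[:,1]-d["cy"])/d["fy"],np.ones(len(uv))]@d["M"].T
    return d["C"]+r*((z-d["C"][2])/r[:,2])[:,None]
def w2pix(d,p):
    c=(np.atleast_2d(p)-d["C"])@d["M"]
    return np.c_[c[:,0]/c[:,2]*d["fx"]+d["cx"],c[:,1]/c[:,2]*d["fy"]+d["cy"]]
Z=dict(weight_large_mid=.036,weight_medium_mid=.028,weight_small_mid=.022,nest_large_floor=.010,nest_medium_floor=.010,nest_small_floor=.010,fork_mid=.008,cradle_floor=.015,slug_mid=.023,sleeve_mid=.021)
def find(d,name,things=Z,pmin=.15):
    for t in things:
        for o in outline_of(name,t):
            if o["p"]<pmin: continue
            v,u=np.nonzero(o["mask"])
            if len(u)<5: continue
            c=np.array([u.mean(),v.mean()]); w=pix2w(d,c,Z[t])[0]
            q=pix2w(d,np.c_[u,v],Z[t])[:,:2]; ax=np.linalg.svd(q-q.mean(0),full_matrices=False)[2][0]
            print(name,t,round(o["p"],2),"px",c.round(1),"rect",o["rect"],"w",w.round(4)[:2],"yaw",round(float(np.degrees(np.arctan2(ax[1],ax[0])))))
E
python3 - <<'E'
from h import *
for n in ("scene","side"): find(cam(n),n)
E
```

```text
scene weight_large_mid 0.85 px [242.2 220.9] rect [234.9, 208.5, 19.1, 22.7] w [ 0.6085 -0.2296] yaw 36
scene weight_medium_mid 0.6 px [321.5 191.2] rect [316.7, 183.6, 12.0, 23.1] w [ 0.4565 -0.0781] yaw 19
scene weight_medium_mid 0.53 px [297.  190.9] rect [292.8, 179.1, 10.8, 23.3] w [ 0.4735 -0.139 ] yaw 21
scene weight_small_mid 0.43 px [272.2 187.3] rect [267.4, 180.0, 11.9, 14.1] w [ 0.4746 -0.2075] yaw 28
scene nest_large_floor 0.75 px [267.4 250.2] rect [256.5, 238.1, 20.2, 25.0] w [ 0.6532 -0.1503] yaw 30
scene nest_large_floor 0.62 px [446.1 255.7] rect [426.6, 239.6, 36.8, 34.6] w [0.5512 0.2474] yaw 13
scene nest_large_floor 0.31 px [450.  233.5] rect [418.3, 218.9, 61.3, 33.0] w [0.4848 0.2519] yaw 85
scene nest_medium_floor 0.94 px [480.1 266.3] rect [461.6, 247.6, 37.0, 37.4] w [0.5579 0.3225] yaw -13
scene nest_small_floor 0.28 px [272.  186.2] rect [265.6, 176.9, 13.1, 14.6] w [ 0.4611 -0.2148] yaw 29
scene fork_mid 0.84 px [217.4 182. ] rect [195.6, 167.2, 39.1, 31.4] w [ 0.4866 -0.3633] yaw -24
scene fork_mid 0.69 px [150.9 207.5] rect [149.6, 190.4, 5.4, 35.7] w 
[... 1399 characters left out ...]
0.6147 -0.4868] yaw -147
side fork_mid 0.76 px [341.7 319.1] rect [312.6, 310.1, 60.1, 20.6] w [ 0.4875 -0.3685] yaw -24
side fork_mid 0.52 px [359.8 213.6] rect [352.9, 201.0, 11.0, 25.7] w [ 0.5769 -0.054 ] yaw -102
side cradle_floor 0.7 px [312.4 150. ] rect [305.2, 137.2, 18.1, 29.7] w [0.4839 0.2319] yaw -96
side slug_mid 0.61 px [401.2 233.3] rect [391.9, 224.7, 18.8, 18.6] w [ 0.6579 -0.1496] yaw -109
side slug_mid 0.23 px [310.5 220.1] rect [306.5, 210.9, 7.6, 20.3] w [ 0.4504 -0.084 ] yaw -94
side sleeve_mid 0.71 px [359.8 213.7] rect [354.6, 203.2, 8.8, 22.4] w [ 0.5735 -0.0691] yaw -105
side sleeve_mid 0.23 px [334.3 147.6] rect [323.3, 141.9, 25.3, 12.1] w [0.548  0.2297] yaw -69
```

Request:
{"api": "move_arm", "payload": {
  "series": [
    [3, -3.5, 0, 0, 0, -8],
    [3, -3.5, 0, 0, 0, -8],
    [3, -3.5, 0, 0, 0, -8],
    [3, -3.5, 0, 0, 0, -8],
    [3, -3.5, 0, 0, 0, -8],
    [3, -3.5, 0, 0, 0, -8],
    [3, -3.5, 0, 0, 0, -8],
    [3, -3.5, 0, 0, 0, -8]
  ]
}}

```text
clock: 2.05
position: [0.5229, 0.2764, 0.2461]
ee_rot: [2.243, 2.2, 0.001]
force: [0.8, 1.1, -0.3]
width: 0.997
```

Request:
{"api": "move_arm", "payload": {
  "series": [
    [0, 0, 0, 0, 0, 0],
    [0, 0, 0, 0, 0, 0],
    [0, 0, 0, 0, 0, 0]
  ]
}}

```text
clock: 2.35
position: [0.5211, 0.279, 0.2456]
ee_rot: [-2.234, -2.208, 0.0]
force: [-0.3, 0.0, -0.7]
width: 1.001
```

Run:
```python
from h import *
s=monitor.observe(); print(s["position"],s["ee_rot"])
d=cam("wrist","w1"); find(d,"wrist",["nest_large_floor","nest_medium_floor","nest_small_floor","cradle_floor"])
```

```text
[0.52110454 0.27901215 0.24563161] [-2.23384386e+00 -2.20776086e+00  2.43432553e-05]
wrist nest_large_floor 0.7 px [344.6 198.6] rect [313.8, 168.7, 60.6, 58.1] w [0.5506 0.246 ] yaw -65
wrist nest_medium_floor 0.7 px [350.8 135.3] rect [320.0, 102.6, 66.1, 66.6] w [0.5571 0.3225] yaw -47
wrist nest_small_floor 0.97 px [339.7 242.2] rect [311.6, 226.8, 60.0, 31.2] w [0.5449 0.1883] yaw -2
wrist cradle_floor 0.67 px [290.  194.4] rect [271.2, 135.9, 41.1, 116.0] w [0.4841 0.2533] yaw -95
```

View pics/w1.png

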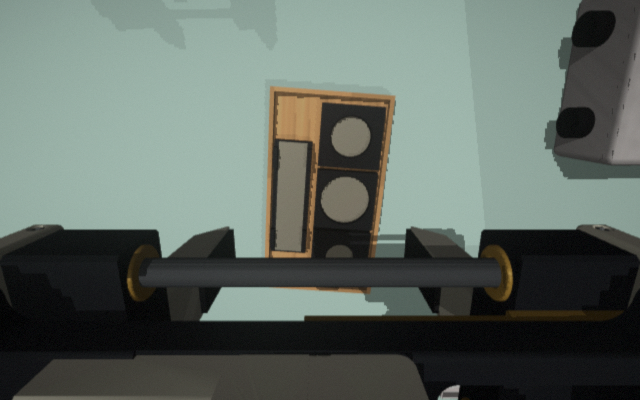

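The wrist view shows the recesses in a column: medium (350,135), large (345,199), small (about 339,260, partly hidden). The cradle is at (290,194). This agrees with the network, and the row yaw is about 85°. Next, the loose weights.

Request:
{"api": "move_arm", "payload": {
  "series": [
    [0, -5, 0, 0, 0, 0],
    [0, -5, 0, 0, 0, 0],
    [0, -5, 0, 0, 0, 0],
    [0, -5, 0, 0, 0, 0],
    [0, -5, 0, 0, 0, 0],
    [0, -5, 0, 0, 0, 0],
    [0, -5, 0, 0, 0, 0],
    [0, -5, 0, 0, 0, 0]
  ]
}}

```text
clock: 3.4
position: [0.5217, -0.1235, 0.2461]
ee_rot: [2.235, 2.207, 0.001]
force: [1.4, 0.8, -0.5]
width: 0.993
```

Request:
{"api": "move_arm", "payload": {
  "series": [
    [0.5, -5, 0, 0, 0, 0],
    [0.5, -5, 0, 0, 0, 0],
    [0, -3, 0, 0, 0, 0],
    [0, 0, 0, 0, 0, 0],
    [0, 0, 0, 0, 0, 0],
    [0, 0, 0, 0, 0, 0]
  ]
}}

```text
clock: 4.0
position: [0.5322, -0.2499, 0.2456]
ee_rot: [-2.234, -2.208, -0.001]
force: [0.5, 0.2, -0.2]
width: 1.001
```

Run:
```python
from h import *
s=monitor.observe(); print(s["position"],s["ee_rot"])
d=cam("wrist","w2"); find(d,"wrist",["weight_large_mid","weight_medium_mid","weight_small_mid","slug_mid","sleeve_mid","fork_mid"])
```

```text
[ 0.53220667 -0.24986218  0.24555754] [-2.23401708e+00 -2.20759472e+00 -1.01754925e-03]
wrist weight_large_mid 0.76 px [382.2 161. ] rect [360.5, 142.2, 43.1, 39.2] w [ 0.6011 -0.2328] yaw -39
wrist weight_medium_mid 0.91 px [258.4  75.1] rect [242.8, 60.4, 32.1, 30.7] w [ 0.4676 -0.1411] yaw -35
wrist weight_medium_mid 0.9 px [239.2  14.4] rect [220.2, 0.7, 39.3, 32.3] w [ 0.4517 -0.0832] yaw -31
wrist weight_small_mid 0.71 px [264.  140.3] rect [253.8, 128.6, 19.5, 20.2] w [ 0.4687 -0.2099] yaw -154
wrist slug_mid 0.74 px [438.1  77.8] rect [419.2, 60.5, 41.4, 34.3] w [ 0.6602 -0.1454] yaw -163
wrist sleeve_mid 0.73 px [356.7   7.4] rect [340.7, 0.6, 32.2, 19.0] w [ 0.5714 -0.0762] yaw 1
wrist sleeve_mid 0.35 px [239.1  13.9] rect [221.0, 0.0, 35.5, 32.5] w [ 0.4501 -0.0808] yaw -32
wrist fork_mid 0.79 px [259.6 248.5] rect [238.9, 240.4, 50.7, 17.8] w [ 0.4529 -0.3488] yaw -18
wrist fork_mid 0.77 px [123.  217.7] rect [114.5, 208.1, 19.1, 21.8] w [ 0.2837 -0.3052] yaw -106
wrist fork_mid 0.52 px [415.7 311.9] rect [406.7, 307.1, 13.8, 11.0] w [ 0.6607 -0.445 ] yaw 4
```

View pics/w2.png

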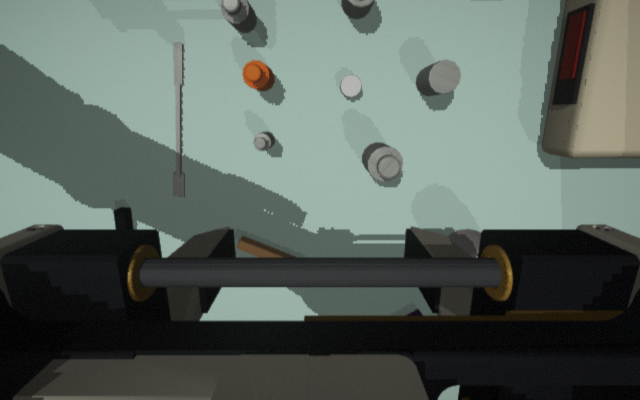

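The wrist view shows the large weight's knob at (389,166), the small knob (262,142), medium at (237,12), orange decoy (257,75), slug (443,77) and fork handle at (260,248).

Run:
```python
from h import *
d=cam("wrist")
for n,uv,z in (("L",(389,166),.065),("S",(262,142),.039),("M",(233,8),.05)): print(n,pix2w(d,uv,z).round(4))
```

```text
L [[ 0.6024 -0.2352  0.065 ]]
S [[ 0.4693 -0.2116  0.039 ]]
M [[ 0.4513 -0.0849  0.05  ]]
```

Request:
{"api": "move_arm", "payload": {
  "series": [
    [-3, 2, -2, 0, 0, 0],
    [-3.2, 1.95, -2, 0, 0, 0],
    [0, 0, -5, 0, 0, 0],
    [0, 0, -5, 0, 0, 0],
    [0, 0, -3.4, 0, 0, 0],
    [0, 0, 0, 0, 0, 0],
    [0, 0, 0, 0, 0, 0]
  ],
  "grip": 0.5,
  "force": 20
}}

```text
clock: 5.1
position: [0.4698, -0.2125, 0.0723]
ee_rot: [-2.237, -2.205, 0.001]
force: [-0.2, -0.4, 0.0]
width: 0.51
```

Run:
```python
from h import *
s=monitor.observe(); print(s["position"],s["ee_rot"])
d=cam("wrist","w3"); find(d,"wrist",["weight_small_mid"]); print(w2pix(d,s["position"]+[0,0,0.006]))
```

```text
[ 0.46984516 -0.2124535   0.07226181] [-2.23711328e+00 -2.20500689e+00  8.84531605e-04]
wrist weight_small_mid 0.64 px [318.2 221.7] rect [300.9, 198.8, 31.8, 42.1] w [ 0.4681 -0.2097] yaw -92
[[321.592664   267.76055562]]
```

View pics/w3.png

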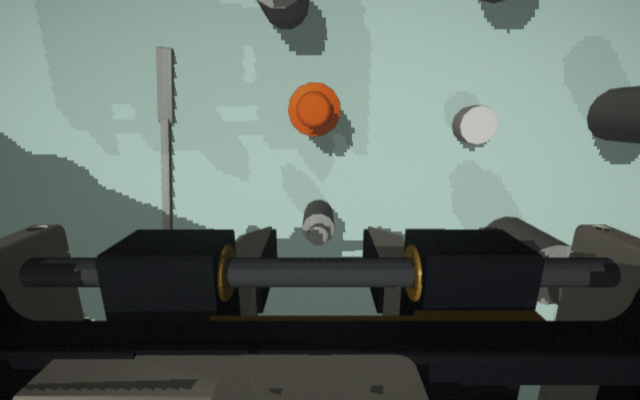

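The small weight's knob is at (318,234), between the jaws, and the orange decoy is clear at (314,108).

Run:
```python
from h import *
d=cam("wrist")
print(pix2w(d,(318,234),.042), w2pix(d,[d["C"]*0+[.469,-.2105,.042]]))
```

```text
[[ 0.46938329 -0.21103444  0.042     ]] [[317.32336648 233.14413348]]
```

Request:
{"api": "move_arm", "payload": {
  "series": [
    [0, 0, -2, 0, 0, 0],
    [0, 0, -2, 0, 0, 0],
    [0, 0, 0, 0, 0, 0],
    [0, 0, 0, 0, 0, 0]
  ]
}}

```text
clock: 5.65
position: [0.4704, -0.2124, 0.0329]
ee_rot: [2.236, 2.205, 0.001]
force: [0.8, -0.5, 0.6]
width: 0.5
```

Request:
{"api": "move_arm", "payload": {
  "series": [
    [0, 0, 0, 0, 0, 0],
    [0, 0, 0, 0, 0, 0],
    [0, 0, 0, 0, 0, 0],
    [0, 0, 0, 0, 0, 0],
    [0, 0, 0, 0, 0, 0],
    [0, 0, 0, 0, 0, 0]
  ],
  "grip": 0,
  "force": 20
}}

```text
clock: 6.25
position: [0.47, -0.2122, 0.0321]
ee_rot: [2.237, 2.205, 0.001]
force: [-1.9, 0.9, 6.6]
width: 0.208
```

Request:
{"api": "move_arm", "payload": {
  "series": [
    [0, 0, 4, 0, 0, 0],
    [0, 0, 4, 0, 0, 0],
    [0.8, 4, 1, 0, 0, 0],
    [0.8, 4.5, 1, 0, 0, 0],
    [0.8, 4.5, 0, 0, 0, 0],
    [0.8, 4.5, 0, 0, 0, 0],
    [0.8, 4.5, 0, 0, 0, 0],
    [0.8, 4.5, 0, 0, 0, 0]
  ]
}}

```text
clock: 7.05
position: [0.5177, 0.0548, 0.1317]
ee_rot: [-2.237, -2.206, 0.0]
force: [1.3, -0.4, -0.9]
width: 0.206
```

Request:
{"api": "move_arm", "payload": {
  "series": [
    [0.8, 4.5, 0, 0, 0, 0],
    [0.8, 4.5, 0, 0, 0, 0],
    [1, 2.6, -2, 0, 0, 0],
    [0, 0, -3, 0, 0, 0],
    [0, 0, 0, 0, 0, 0],
    [0, 0, 0, 0, 0, 0],
    [0, 0, 0, 0, 0, 0]
  ]
}}

```text
clock: 7.75
position: [0.5445, 0.1678, 0.083]
ee_rot: [2.238, 2.203, 0.001]
force: [0.0, -0.3, -1.6]
width: 0.208
```

Run:
```python
from h import *
s=monitor.observe(); print(s["position"],s["ee_rot"],s["width"],s["force"])
d=cam("wrist","w4"); find(d,"wrist",["nest_large_floor","nest_medium_floor","nest_small_floor","cradle_floor"])
for n in ("scene","side"): find(cam(n),n,["nest_small_floor"])
print(w2pix(d,[[.544,.170,.01],[.5506,.246,.01],[.484,.2525,.015]]))
```

```text
[0.54445434 0.16779172 0.08296973] [2.23837095e+00 2.20317614e+00 1.41764342e-03] 0.20793860190204097 [ 0.02801717 -0.31859692 -1.57096386]
wrist nest_large_floor 0.86 px [327.9  94.4] rect [267.9, 32.7, 121.1, 126.6] w [0.5502 0.2486] yaw -7
wrist nest_medium_floor 0.61 px [336.6  16.2] rect [272.2, 1.6, 127.3, 35.1] w [0.5558 0.2934] yaw -3
wrist nest_small_floor 0.56 px [320.1 192.4] rect [268.8, 158.5, 109.8, 72.1] w [0.5443 0.184 ] yaw -1
wrist cradle_floor 0.78 px [222.8  98.6] rect [180.7, 0.0, 81.9, 203.7] w [0.4842 0.2468] yaw -95
wrist cradle_floor 0.23 px [328.1  94.5] rect [268.2, 33.2, 124.5, 124.7] w [0.5501 0.2483] yaw 30
scene nest_small_floor 0.89 px [411.1 251.9] rect [393.7, 241.7, 33.2, 22.4] w [0.5635 0.1693] yaw 89
side nest_small_floor 0.8 px [335.3 163.1] rect [320.4, 152.8, 27.4, 18.2] w [0.5433 0.1667] yaw -102
[[320.02753467 211.60895391]
 [328.60134803  98.57156024]
 [221.6932002   88.9621577 ]]
```

View pics/w4.png

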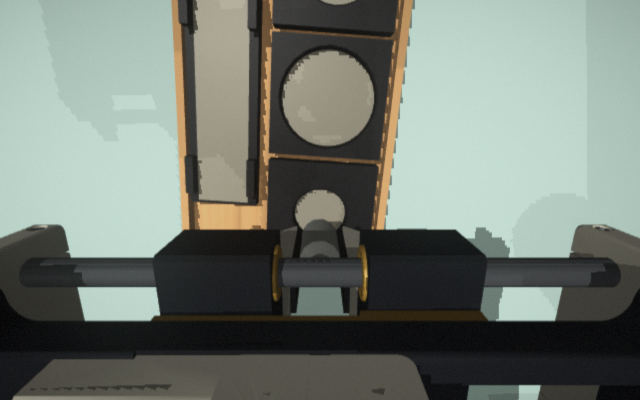

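The held weight is over the small recess, whose circle centre is about (320,212) against a predicted (320,212). The large recess is seen at (328,96.5) against a predicted (329,98.6). I'll lower and release.

Request:
{"api": "move_arm", "payload": {
  "series": [
    [0, 0, -2, 0, 0, 0],
    [0, 0, -1, 0, 0, 0],
    [0, 0, -0.6, 0, 0, 0],
    [0, 0, -0.3, 0, 0, 0],
    [0, 0, 0, 0, 0, 0],
    [0, 0, 0, 0, 0, 0]
  ]
}}

```text
clock: 8.8
position: [0.5441, 0.1689, 0.043]
ee_rot: [2.237, 2.205, 0.001]
force: [-0.2, -0.6, -1.3]
width: 0.21
```

Request:
{"api": "move_arm", "payload": {
  "series": [
    [0, 0, -0.2, 0, 0, 0],
    [0, 0, 0, 0, 0, 0],
    [0, 0, 0, 0, 0, 0]
  ]
}}

```text
clock: 9.1
position: [0.5443, 0.169, 0.042]
ee_rot: [2.237, 2.206, 0.002]
force: [-3.2, -1.2, 12.1]
width: 0.205
```

Request:
{"api": "move_arm", "payload": {
  "series": [
    [0, 0, 0, 0, 0, 0],
    [0, 0, 0, 0, 0, 0],
    [0, 0, 2, 0, 0, 0],
    [0, 0, 5, 0, 0, 0],
    [-1, -3, 2, 0, 0, 0],
    [-1.4, -4, 0, 0, 0, 0],
    [-1.4, -4, 0, 0, 0, 0],
    [-1.4, -4, 0, 0, 0, 0]
  ],
  "grip": 0.5
}}

```text
clock: 9.9
position: [0.4913, 0.0176, 0.131]
ee_rot: [2.236, 2.206, 0.001]
force: [-0.1, -1.2, 0.4]
width: 0.497
```

Request:
{"api": "move_arm", "payload": {
  "series": [
    [-1.4, -4, 0, 0, 0, 0],
    [-1.4, -4, 0, 0, 0, 0],
    [-1.2, -2.5, 0, 0, 0, 0],
    [0, 0, 0, 0, 0, 0],
    [0, 0, 0, 0, 0, 0],
    [0, 0, 0, 0, 0, 0]
  ]
}}

```text
clock: 10.5
position: [0.4524, -0.0851, 0.1308]
ee_rot: [2.235, 2.207, 0.001]
force: [-0.3, 0.2, -0.1]
width: 0.5
```

Run:
```python
from h import *
s=monitor.observe(); print(s["position"],s["ee_rot"],s["width"])
d=cam("wrist","w5"); find(d,"wrist",["weight_medium_mid","sleeve_mid"])
for n in ("side","scene"): find(cam(n,n+"5"),n,["weight_small_mid"])
```

```text
[ 0.45243075 -0.0850988   0.13075191] [2.23532869e+00 2.20734766e+00 8.23552131e-04] 0.4998424523642503
wrist weight_medium_mid 0.69 px [318.1 196. ] rect [299.8, 176.7, 38.4, 41.0] w [ 0.4505 -0.0794] yaw -93
wrist weight_medium_mid 0.56 px [337.9 257.3] rect [322.8, 238.2, 33.3, 56.8] w [ 0.4664 -0.1326] yaw -86
wrist sleeve_mid 0.85 px [474.1 175. ] rect [440.6, 151.9, 65.1, 49.9] w [ 0.5757 -0.0653] yaw -21
scene weight_small_mid 0.49 px [414.2 241. ] rect [408.8, 232.4, 12.9, 17.6] w [0.5399 0.1713] yaw -6
```

View pics/w5.png

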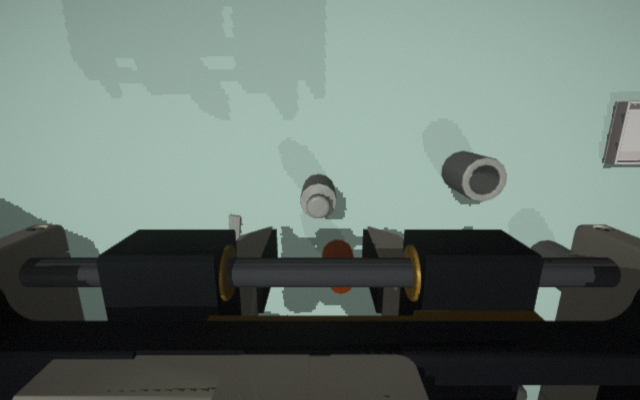

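The medium weight's knob is at (317,205), the orange decoy is behind it at (338,262), and the sleeve is at (475,175).

Run:
```python
from h import *
d=cam("wrist"); print(pix2w(d,(317,206),.054))
```

```text
[[ 0.44931149 -0.08045683  0.054     ]]
```

Request:
{"api": "move_arm", "payload": {
  "series": [
    [-0.1, 0.2, -4, 0, 0, 0],
    [0, 0, -3, 0, 0, 0],
    [0, 0, -2.6, 0, 0, 0],
    [0, 0, 0, 0, 0, 0],
    [0, 0, 0, 0, 0, 0]
  ]
}}

```text
clock: 11.4
position: [0.4506, -0.0844, 0.035]
ee_rot: [-2.237, -2.205, 0.001]
force: [0.3, -0.1, 0.5]
width: 0.499
```

Request:
{"api": "move_arm", "payload": {
  "series": [
    [0, 0, 0, 0, 0, 0],
    [0, 0, 0, 0, 0, 0],
    [0, 0, 0, 0, 0, 0],
    [0, 0, 0, 0, 0, 0],
    [0, 0, 0, 0, 0, 0]
  ],
  "grip": 0,
  "force": 25
}}

```text
clock: 11.9
position: [0.4515, -0.0841, 0.0357]
ee_rot: [2.236, 2.205, 0.002]
force: [-1.1, 0.3, 8.6]
width: 0.298
```

Request:
{"api": "move_arm", "payload": {
  "series": [
    [0, 0, 4, 0, 0, 0],
    [0, 0, 4, 0, 0, 0],
    [1, 4, 1.5, 0, 0, 0],
    [1.1, 4.4, 0, 0, 0, 0],
    [1.1, 4.4, 0, 0, 0, 0],
    [1.1, 4.4, 0, 0, 0, 0],
    [1.1, 4.4, 0, 0, 0, 0],
    [1.1, 4.4, 0, 0, 0, 0]
  ]
}}

```text
clock: 12.7
position: [0.5157, 0.1779, 0.1301]
ee_rot: [-2.237, -2.206, -0.001]
force: [1.5, 0.1, -1.6]
width: 0.302
```

Request:
{"api": "move_arm", "payload": {
  "series": [
    [1.1, 4.4, 0, 0, 0, 0],
    [1.1, 4.4, 0, 0, 0, 0],
    [1, 3.4, 0, 0, 0, 0],
    [0.9, 2.3, -2, 0, 0, 0],
    [0, 0, -2.5, 0, 0, 0],
    [0, 0, 0, 0, 0, 0],
    [0, 0, 0, 0, 0, 0]
  ]
}}

```text
clock: 13.4
position: [0.5565, 0.3199, 0.0849]
ee_rot: [2.238, 2.205, -0.003]
force: [-0.3, 0.3, -1.9]
width: 0.293
```

Run:
```python
from h import *
s=monitor.observe(); print(s["position"],s["ee_rot"],s["width"],s["force"])
d=cam("wrist","w6"); find(d,"wrist",["nest_medium_floor","weight_medium_mid"])
print(w2pix(d,[[.557,.323,.01],[.5505,.247,.01],[.484,.2525,.015]]))
```

```text
[0.55647622 0.31986799 0.0848814 ] [ 2.2375829   2.20473328 -0.00255128] 0.2934254821663346 [-0.30885743  0.31072441 -1.91807113]
wrist nest_medium_floor 0.57 px [321.5 190.5] rect [269.5, 158.1, 111.9, 73.3] w [0.5571 0.3368] yaw -2
wrist weight_medium_mid 0.62 px [319.3 235.8] rect [289.7, 205.6, 61.1, 84.3] w [0.5552 0.3102] yaw -89
[[321.61116122 209.3881432 ]
 [314.3769145  303.52488262]
 [225.8546063  302.03964491]]
```

View pics/w6.png

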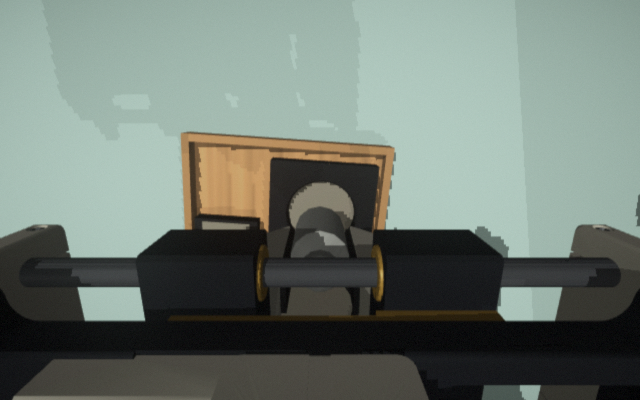

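The medium recess circle is centred at (321,211), and the held weight is just above it. I'll lower.

Request:
{"api": "move_arm", "payload": {
  "series": [
    [0, -0.1, -2, 0, 0, 0],
    [0, 0, -1, 0, 0, 0],
    [0, 0, -0.6, 0, 0, 0],
    [0, 0, -0.3, 0, 0, 0],
    [0, 0, 0, 0, 0, 0],
    [0, 0, 0, 0, 0, 0]
  ]
}}

```text
clock: 14.15
position: [0.5572, 0.32, 0.0462]
ee_rot: [2.237, 2.205, 0.001]
force: [-0.5, 0.4, -2.0]
width: 0.291
```

Request:
{"api": "move_arm", "payload": {
  "series": [
    [0, 0, -0.1, 0, 0, 0],
    [0, 0, 0, 0, 0, 0],
    [0, 0, 0, 0, 0, 0]
  ]
}}

```text
clock: 14.45
position: [0.5572, 0.32, 0.0458]
ee_rot: [2.237, 2.206, 0.002]
force: [-1.0, -1.1, 6.2]
width: 0.298
```

Request:
{"api": "move_arm", "payload": {
  "series": [
    [0, 0, 0, 0, 0, 0],
    [0, 0, 0, 0, 0, 0],
    [0, 0, 3, 0, 0, 0],
    [0, 0, 5, 0, 0, 0],
    [0.3, -3.5, 2, 0, 0, 0],
    [0.4, -4.7, 0, 0, 0, 0],
    [0.4, -4.7, 0, 0, 0, 0],
    [0.4, -4.7, 0, 0, 0, 0]
  ],
  "grip": 0.65
}}

```text
clock: 15.25
position: [0.572, 0.1424, 0.1452]
ee_rot: [2.236, 2.206, 0.002]
force: [1.4, 0.6, 1.0]
width: 0.652
```

Request:
{"api": "move_arm", "payload": {
  "series": [
    [0.4, -4.7, 0, 0, 0, 0],
    [0.4, -4.7, 0, 0, 0, 0],
    [0.4, -4.7, 0, 0, 0, 0],
    [0.4, -4.7, 0, 0, 0, 0],
    [0.4, -4.7, 0, 0, 0, 0],
    [0.4, -4.7, 0, 0, 0, 0],
    [0.4, -4.7, 0, 0, 0, 0],
    [0.3, -5, 0, 0, 0, 0]
  ]
}}

```text
clock: 16.05
position: [0.6031, -0.2365, 0.1448]
ee_rot: [2.236, 2.207, 0.001]
force: [0.3, -0.1, -0.4]
width: 0.651
```

Request:
{"api": "move_arm", "payload": {
  "series": [
    [0, 0, 0, 0, 0, 0],
    [0, 0, 0, 0, 0, 0],
    [0, 0, 0, 0, 0, 0]
  ]
}}

```text
clock: 16.35
position: [0.603, -0.2336, 0.1444]
ee_rot: [-2.235, -2.206, -0.001]
force: [-0.1, 0.7, -0.2]
width: 0.651
```

Run:
```python
from h import *
s=monitor.observe(); print(s["position"],s["ee_rot"],s["width"])
d=cam("wrist","w7"); find(d,"wrist",["weight_large_mid","slug_mid"])
```

```text
[ 0.60301029 -0.23358877  0.14443486] [-2.23497594e+00 -2.20647227e+00 -9.57306317e-04] 0.6508124874154825
wrist weight_large_mid 0.89 px [318.6 200.4] rect [294.8, 172.9, 50.7, 58.4] w [ 0.6014 -0.233 ] yaw -91
wrist slug_mid 0.71 px [392.9  86.9] rect [368.5, 62.9, 51.5, 46.8] w [ 0.6605 -0.1452] yaw -163
```

View pics/w7.png

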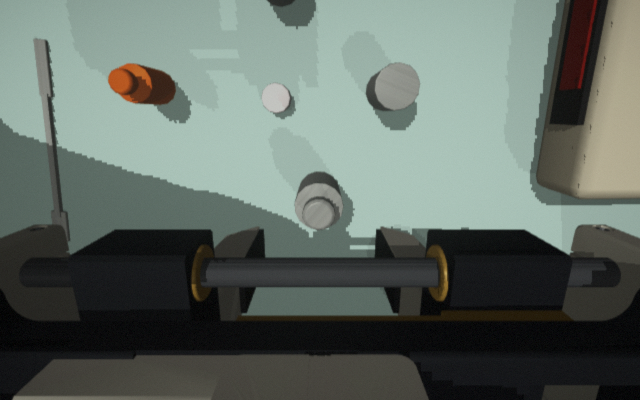

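The large weight's knob is centred at (318,213) between the jaws, and the slug at (393,86) is clear.

Run:
```python
from h import *
d=cam("wrist"); print(pix2w(d,(318,213),.070))
```

```text
[[ 0.60123157 -0.23234098  0.07      ]]
```

Request:
{"api": "move_arm", "payload": {
  "series": [
    [-0.1, 0, -4, 0, 0, 0],
    [0, 0, -4, 0, 0, 0],
    [0, 0, -2.4, 0, 0, 0],
    [0, 0, 0, 0, 0, 0],
    [0, 0, 0, 0, 0, 0]
  ]
}}

```text
clock: 17.05
position: [0.6021, -0.2347, 0.0412]
ee_rot: [2.236, 2.207, -0.0]
force: [0.4, -0.4, 0.1]
width: 0.65
```

Request:
{"api": "move_arm", "payload": {
  "series": [
    [0, 0, 0, 0, 0, 0],
    [0, 0, 0, 0, 0, 0],
    [0, 0, 0, 0, 0, 0],
    [0, 0, 0, 0, 0, 0],
    [0, 0, 0, 0, 0, 0]
  ],
  "grip": 0,
  "force": 40
}}

```text
clock: 17.55
position: [0.6023, -0.2352, 0.0419]
ee_rot: [2.236, 2.205, 0.001]
force: [-0.9, 0.6, 6.8]
width: 0.405
```

Request:
{"api": "move_arm", "payload": {
  "series": [
    [0, 0, 4, 0, 0, 0],
    [0, 0, 5, 0, 0, 0],
    [-0.3, 3, 1, 0, 0, 0],
    [-0.4, 4, 0, 0, 0, 0],
    [-0.4, 4, 0, 0, 0, 0],
    [-0.4, 4, 0, 0, 0, 0],
    [-0.4, 4, 0, 0, 0, 0],
    [-0.4, 4, 0, 0, 0, 0]
  ]
}}

```text
clock: 18.35
position: [0.5779, -0.0035, 0.1405]
ee_rot: [-2.237, -2.205, 0.001]
force: [1.2, 0.8, -4.5]
width: 0.406
```

Request:
{"api": "move_arm", "payload": {
  "series": [
    [-0.5, 4, 0, 0, 0, 0],
    [-0.5, 4, 0, 0, 0, 0],
    [-0.5, 4, 0, 0, 0, 0],
    [-0.5, 4, 0, 0, 0, 0],
    [-0.5, 4, 0, 0, 0, 0],
    [-0.4, 3, 0, 0, 0, 0],
    [-0.3, 2, 0, 0, 0, 0],
    [0, 0, 0, 0, 0, 0]
  ]
}}

```text
clock: 19.15
position: [0.545, 0.2494, 0.1401]
ee_rot: [-2.229, -2.211, 0.0]
force: [-0.2, 0.9, -6.2]
width: 0.406
```

Request:
{"api": "move_arm", "payload": {
  "series": [
    [0, 0, 0, 0, 0, 0],
    [0, 0, 0, 0, 0, 0],
    [0, 0, 0, 0, 0, 0]
  ]
}}

```text
clock: 19.45
position: [0.547, 0.2435, 0.1408]
ee_rot: [2.239, 2.203, -0.001]
force: [-0.0, 0.1, -4.8]
width: 0.407
```

Run:
```python
from h import *
s=monitor.observe(); print(s["position"],s["ee_rot"],s["width"],s["force"])
d=cam("wrist","w8"); find(d,"wrist",["nest_large_floor","weight_medium_mid","cradle_floor","weight_large_mid"])
print(w2pix(d,[[.557,.322,.01],[.5505,.2465,.01],[.484,.2525,.015]]))
```

```text
[0.5470313  0.24352946 0.14076661] [ 2.23895238e+00  2.20327645e+00 -6.13484818e-04] 0.4069895975686009 [-0.03672025  0.14565446 -4.83357224]
wrist nest_large_floor 0.63 px [325.  181.2] rect [277.3, 144.9, 92.0, 89.1] w [0.5511 0.255 ] yaw -6
wrist weight_medium_mid 0.78 px [332.5  95.9] rect [314.7, 77.1, 40.7, 38.5] w [0.5572 0.3252] yaw -49
wrist cradle_floor 0.83 px [248.3 166.6] rect [218.7, 106.0, 59.8, 128.2] w [0.4862 0.2698] yaw -95
[[331.37568167 101.0077827 ]
 [324.44623263 190.68807354]
 [247.22280171 186.45394392]]
```

View pics/w8.png

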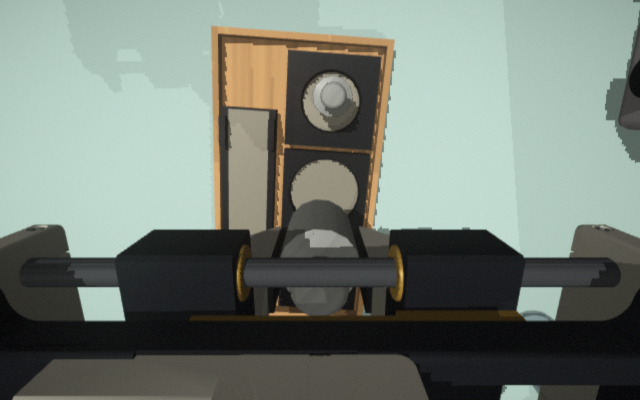

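The medium weight stands in its recess at (332,97), and the large recess is centred at (325,190), matching its predicted pixel. I'll shift 3 mm in x and lower.

Request:
{"api": "move_arm", "payload": {
  "series": [
    [0.35, 0.1, -3, 0, 0, 0],
    [0, 0, -3, 0, 0, 0],
    [0, 0, -1.5, 0, 0, 0],
    [0, 0, -0.7, 0, 0, 0],
    [0, 0, -0.4, 0, 0, 0],
    [0, 0, 0, 0, 0, 0],
    [0, 0, 0, 0, 0, 0]
  ]
}}

```text
clock: 20.4
position: [0.551, 0.2462, 0.0557]
ee_rot: [2.237, 2.205, 0.002]
force: [-0.4, -0.3, -3.7]
width: 0.406
```

Request:
{"api": "move_arm", "payload": {
  "series": [
    [0, 0, -0.2, 0, 0, 0],
    [0, 0, 0, 0, 0, 0],
    [0, 0, 0, 0, 0, 0]
  ]
}}

```text
clock: 20.7
position: [0.5504, 0.2461, 0.053]
ee_rot: [2.237, 2.206, 0.001]
force: [0.3, 0.4, -5.3]
width: 0.403
```

Request:
{"api": "move_arm", "payload": {
  "series": [
    [0, 0, -0.15, 0, 0, 0],
    [0, 0, 0, 0, 0, 0],
    [0, 0, 0, 0, 0, 0]
  ]
}}

```text
clock: 21.0
position: [0.5505, 0.2461, 0.0519]
ee_rot: [-2.237, -2.206, -0.001]
force: [-2.0, -0.7, 5.8]
width: 0.406
```

Request:
{"api": "move_arm", "payload": {
  "series": [
    [0, 0, 0, 0, 0, 0],
    [0, 0, 0, 0, 0, 0],
    [0, 0, 3, 0, 0, 0],
    [0, 0, 5, 0, 0, 0],
    [-0.3, -3, 4, 0, 0, 0],
    [-0.4, -4.6, 3, 0, 0, 0],
    [-0.5, -4.6, 0, 0, 0, 0],
    [-0.5, -4.6, 0, 0, 0, 0]
  ],
  "grip": 0.6
}}

```text
clock: 21.8
position: [0.5342, 0.0809, 0.1996]
ee_rot: [2.235, 2.206, 0.004]
force: [1.1, -0.9, 0.4]
width: 0.598
```

Request:
{"api": "move_arm", "payload": {
  "series": [
    [-0.5, -4.6, 0, 0, 0, 8],
    [-0.5, -4.6, 0, 0, 0, 8],
    [-0.5, -4.6, 0, 0, 0, 8],
    [-0.5, -4.6, 0, 0, 0, 8],
    [-0.5, -4.6, 0, 0, 0, 8],
    [-0.5, -4.6, 0, 0, 0, 8],
    [-0.5, -4.6, 0, 0, 0, 8],
    [-0.5, -4.6, 0, 0, 0, 8]
  ]
}}

```text
clock: 22.6
position: [0.4935, -0.287, 0.1985]
ee_rot: [0.723, 3.057, -0.0]
force: [1.7, -0.1, 0.1]
width: 0.6
```

Request:
{"api": "move_arm", "payload": {
  "series": [
    [-0.3, -4, 0, 0, 0, 3],
    [-0.3, -4, 0, 0, 0, 0],
    [0, 0, 0, 0, 0, 0],
    [0, 0, 0, 0, 0, 0],
    [0, 0, 0, 0, 0, 0]
  ]
}}

```text
clock: 23.1
position: [0.4882, -0.3638, 0.1981]
ee_rot: [-0.65, -3.073, -0.001]
force: [-0.5, 0.6, -0.7]
width: 0.603
```

Run:
```python
from h import *
s=monitor.observe(); print(s["position"],s["ee_rot"],s["width"],s["joints"])
d=cam("wrist","w9"); find(d,"wrist",["fork_mid"])
```

```text
[ 0.48819168 -0.3638323   0.19813781] [-6.50125449e-01 -3.07335512e+00 -1.35843998e-03] 0.6026452690513314 [ 0.28974492  0.46309948  0.37993837  1.69697398 -0.19652944  1.0197041
  1.89073216]
wrist fork_mid 0.82 px [263.9 309. ] rect [251.8, 302.4, 30.2, 14.9] w [ 0.6042 -0.4873] yaw 53
wrist fork_mid 0.69 px [317.2 166.2] rect [310.8, 119.0, 13.1, 118.8] w [ 0.4728 -0.3595] yaw -25
wrist fork_mid 0.58 px [181.3   4.3] rect [168.5, 0.6, 30.7, 11.2] w [ 0.2833 -0.4134] yaw -99
```

View pics/w9.png

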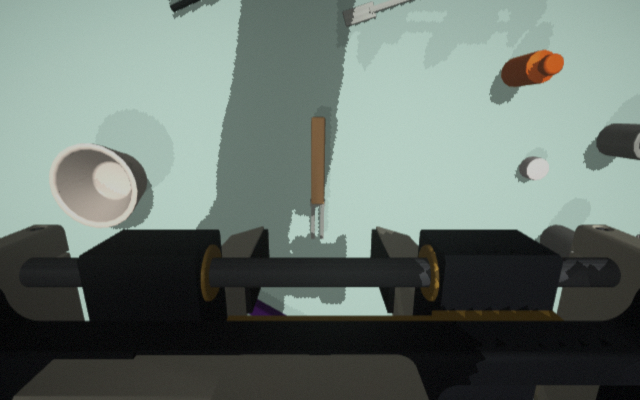

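The fork's rear end is at (318,117), the handle's front end about (317,204) and the prong tips about (315.5,239). It is nearly square to the jaws.

Run:
```python
from h import *
d=cam("wrist"); a,b=pix2w(d,[(318,117),(317.3,203)],.016)
c=pix2w(d,(316,239),.005)[0]
u=(b-a)/np.linalg.norm(b-a); print(a,b,c,np.linalg.norm(b-a),np.linalg.norm((c-a)[:2]),np.degrees(np.arctan2(u[1],u[0])), a+.065*u)
r=R.from_rotvec(monitor.observe()["ee_rot"]).as_matrix(); print("jaw deg",np.degrees(np.arctan2(r[1,1],r[0,1])))
```

```text
[ 0.42750568 -0.3379945   0.016     ] [ 0.50801201 -0.37437194  0.016     ] [ 0.54901504 -0.39419666  0.005     ] 0.08834357507661635 0.1338775797223032 -24.31622051054279 [ 0.48673932 -0.3647597   0.016     ]
jaw deg 66.17428523474366
```

Request:
{"api": "move_arm", "payload": {
  "series": [
    [-0.1, -0.1, -4, 0, 0, 0.5],
    [0, 0, -5, 0, 0, 0],
    [0, 0, -4, 0, 0, 0],
    [0, 0, -3, 0, 0, 0],
    [0, 0, -1.2, 0, 0, 0],
    [0, 0, 0, 0, 0, 0],
    [0, 0, 0, 0, 0, 0]
  ]
}}

```text
clock: 23.95
position: [0.4877, -0.3663, 0.0277]
ee_rot: [0.637, 3.075, -0.001]
force: [-0.2, 0.6, 0.3]
width: 0.597
```

Request:
{"api": "move_arm", "payload": {
  "series": [
    [0, 0, 0, 0, 0, 0],
    [0, 0, 0, 0, 0, 0],
    [0, 0, 0, 0, 0, 0],
    [0, 0, 0, 0, 0, 0],
    [0, 0, 0, 0, 0, 0],
    [0, 0, 0, 0, 0, 0]
  ],
  "grip": 0,
  "force": 20
}}

```text
clock: 24.55
position: [0.4868, -0.366, 0.0265]
ee_rot: [0.638, 3.076, 0.0]
force: [-0.1, 0.4, 1.0]
width: 0.151
```

Request:
{"api": "move_arm", "payload": {
  "series": [
    [0, 0, 4, 0, 0, 0],
    [0, 0, 5, 0, 0, 0],
    [0, 3, 3, 0, 0, -4],
    [0, 4.4, 0, 0, 0, -7.5],
    [0, 4.4, 0, 0, 0, -7.5],
    [0, 4.4, 0, 0, 0, -7.5],
    [0, 4.4, 0, 0, 0, -7.5],
    [0, 4.4, 0, 0, 0, -7.5]
  ]
}}

```text
clock: 25.35
position: [0.4865, -0.1143, 0.1465]
ee_rot: [1.694, 2.646, 0.001]
force: [1.1, -0.2, -0.8]
width: 0.151
```

Request:
{"api": "move_arm", "payload": {
  "series": [
    [0, 4.4, 0, 0, 0, -7.5],
    [0, 4.4, 0, 0, 0, -7.5],
    [0, 4.4, 0, 0, 0, -7.5],
    [0, 4.4, 0, 0, 0, -7.5],
    [0, 4.4, 0, 0, 0, 0],
    [-0.1, 4.4, 0, 0, 0, 0],
    [-0.1, 4.4, 0, 0, 0, 0],
    [-0.1, 2, 0, 0, 0, 0]
  ]
}}

```text
clock: 26.15
position: [0.4829, 0.2169, 0.1461]
ee_rot: [-2.309, -2.129, -0.001]
force: [-0.2, -0.8, -1.0]
width: 0.152
```

Request:
{"api": "move_arm", "payload": {
  "series": [
    [0, 0, 0, 0, 0, 0],
    [0, 0, 0, 0, 0, 0],
    [0, 0, 0, 0, 0, 0]
  ]
}}

```text
clock: 26.45
position: [0.4839, 0.2105, 0.1464]
ee_rot: [2.317, 2.121, -0.001]
force: [0.2, -0.4, -0.5]
width: 0.15
```

Run:
```python
from h import *
s=monitor.observe(); print(s["position"],s["ee_rot"],s["width"],s["force"])
r=R.from_rotvec(s["ee_rot"]).as_matrix(); print("jaw deg",np.degrees(np.arctan2(r[1,1],r[0,1])))
d=cam("wrist","w10"); find(d,"wrist",["cradle_floor","fork_mid"])
e=[cam("scene","s10")]; find(e[0],"scene",["cradle_floor"])
```

```text
[0.48389629 0.21051196 0.14643351] [ 2.31684259e+00  2.12116464e+00 -6.58684249e-04] 0.15004620510156344 [ 0.18307978 -0.43867385 -0.45442256]
jaw deg -5.049231788376164
wrist cradle_floor 0.73 px [315.2 126.5] rect [289.7, 63.0, 53.8, 167.7] w [0.4844 0.2688] yaw -97
wrist fork_mid 0.57 px [319.5 201.5] rect [306.7, 122.9, 30.8, 190.9] w [0.4822 0.2015] yaw -95
scene cradle_floor 0.91 px [449.8 232.7] rect [418.2, 220.2, 61.3, 31.7] w [0.4864 0.2504] yaw 86
scene cradle_floor 0.28 px [445.2 257.9] rect [425.7, 240.7, 36.8, 34.7] w [0.5612 0.245 ] yaw 75
```

View pics/w10.png

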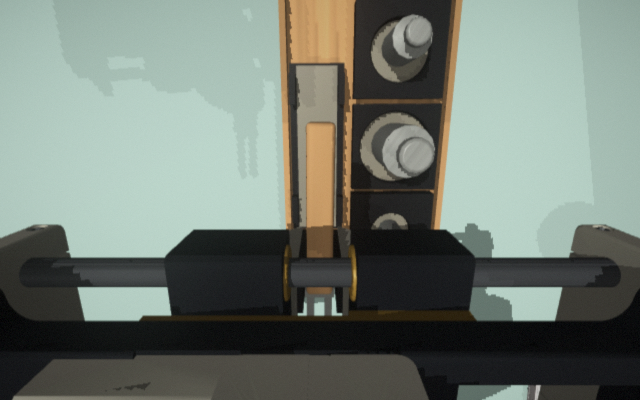

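The fork is held over the cradle, and its rear end is at (319,123). The cradle's far edge is at row 64 (columns 289–344). The large and medium weights stand in their recesses.

Run:
```python
from h import *
d=cam("wrist"); p=pix2w(d,[(316.5,64),(289.5,64),(344,64),(289,227),(355,227)],.015); print(p); print(p[0]-.07*np.array([.086,.996,0]))
```

```text
[[0.48989063 0.31797933 0.015     ]
 [0.46843849 0.31984362 0.015     ]
 [0.51174108 0.31608042 0.015     ]
 [0.45264768 0.18258712 0.015     ]
 [0.5125254  0.17737432 0.015     ]]
[0.48387063 0.24825933 0.015     ]
```

Request:
{"api": "move_arm", "payload": {
  "series": [
    [0, 2, 0, 0, 0, 0],
    [0, 2.1, 0, 0, 0, 0],
    [0, 0, -4, 0, 0, 0],
    [0, 0, -3, 0, 0, 0],
    [0, 0, 0, 0, 0, 0],
    [0, 0, 0, 0, 0, 0]
  ]
}}

```text
clock: 27.35
position: [0.484, 0.2524, 0.0768]
ee_rot: [2.316, 2.122, -0.001]
force: [0.5, -0.4, -0.8]
width: 0.15
```

Request:
{"api": "move_arm", "payload": {
  "series": [
    [0, -0.2, -2, 0, 0, 0],
    [0, 0, -1, 0, 0, 0],
    [0, 0, -0.4, 0, 0, 0],
    [0, 0, 0, 0, 0, 0],
    [0, 0, 0, 0, 0, 0],
    [0, 0, 0, 0, 0, 0]
  ]
}}

```text
clock: 27.95
position: [0.4842, 0.2513, 0.0431]
ee_rot: [2.315, 2.124, 0.002]
force: [-0.8, -0.1, -0.6]
width: 0.151
```

Request:
{"api": "move_arm", "payload": {
  "series": [
    [0, 0, -0.2, 0, 0, 0],
    [0, 0, 0, 0, 0, 0],
    [0, 0, 0, 0, 0, 0]
  ]
}}

```text
clock: 28.25
position: [0.4842, 0.2513, 0.0412]
ee_rot: [-2.315, -2.123, -0.002]
force: [-1.3, -0.5, 7.9]
width: 0.151
```

Request:
{"api": "move_arm", "payload": {
  "series": [
    [0, 0, 0, 0, 0, 0],
    [0, 0, 0, 0, 0, 0],
    [0, 0, 0, 0, 0, 0],
    [0, 0, 2, 0, 0, 0],
    [0, 0, 4, 0, 0, 0],
    [0, 0, 5, 0, 0, 0],
    [0, -2, 5, 0, 0, 0],
    [1, -4, 4, 0, 0, 0]
  ],
  "grip": 0.3
}}

```text
clock: 29.05
position: [0.4922, 0.1996, 0.234]
ee_rot: [-2.31, -2.129, -0.003]
force: [0.6, 0.5, -0.7]
width: 0.299
```

Request:
{"api": "move_arm", "payload": {
  "series": [
    [1, -3, 2, 0, 0, 0],
    [0, 0, 0, 0, 0, 0],
    [0, 0, 0, 0, 0, 0],
    [0, 0, 0, 0, 0, 0]
  ]
}}

```text
clock: 29.45
position: [0.5017, 0.1686, 0.2508]
ee_rot: [-2.313, -2.124, 0.002]
force: [-0.1, 0.3, 0.7]
width: 0.297
```

Run:
```python
from h import *
s=monitor.observe(); print(s["position"],s["width"],s["force"])
d=cam("wrist","w11"); find(d,"wrist",["nest_large_floor","nest_medium_floor","nest_small_floor"])
Z.update(weight_large_mid=.046,weight_medium_mid=.038,weight_small_mid=.032,fork_mid=.023)
L=["weight_large_mid","weight_medium_mid","weight_small_mid","fork_mid","cradle_floor","slug_mid","sleeve_mid"]
find(d,"wrist",L[:5]); 
for n in ("scene","side"): find(cam(n,n+"11"),n,L)
```

```text
[0.50172748 0.16855191 0.25078511] 0.29682995395926043 [-0.14116874  0.33462989  0.68641636]
wrist nest_large_floor 0.77 px [355.9 101.6] rect [324.6, 66.6, 63.8, 64.8] w [0.5491 0.2463] yaw -68
wrist nest_medium_floor 0.7 px [358.7  35.4] rect [324.6, 1.3, 71.5, 63.6] w [0.5559 0.3154] yaw -9
wrist nest_small_floor 0.65 px [355.7 166.4] rect [328.7, 136.9, 60.6, 63.0] w [0.5448 0.1711] yaw -102
wrist weight_large_mid 0.91 px [360.4  98.4] rect [339.9, 82.5, 42.3, 36.4] w [0.5499 0.2484] yaw 16
wrist weight_medium_mid 0.82 px [361.6  19.9] rect [347.6, 0.0, 30.4, 41.2] w [0.5559 0.3236] yaw -118
wrist weight_small_mid 0.83 px [356.2 169. ] rect [347.9, 157.5, 18.1, 21.2] w [0.543  0.1719] yaw -59
wrist fork_mid 0.9 px [297.7  92.1] rect [290.4, 38.3, 17.4, 120.0] w [0.4841 0.2615] yaw -95
wrist fork_mid 0.67 px [355.8 100.9] rect [325.0, 65.2, 65.8, 69.1] w [0.5476 0.2468] yaw -107
wrist cradle_floor 0.61 px [299.  103.7] rect [280.7, 38.1, 37.2, 129.4] w [0.4838 0.2493] yaw -95
wrist cradle_floor 0.61 px [356.  101.3] rect [324.1, 68.4, 63.9, 65.6] w [0.5486 0.2466] yaw -60
scene we
[... 1375 characters left out ...]
 0.1235] yaw -104
side weight_medium_mid 0.15 px [311.6 151.6] rect [307.2, 134.9, 13.3, 30.5] w [0.4776 0.189 ] yaw -95
side fork_mid 0.62 px [237.9 323.8] rect [234.2, 296.6, 7.9, 59.1] w [ 0.2837 -0.372 ] yaw -93
side fork_mid 0.6 px [420.1 366.6] rect [392.2, 342.2, 54.4, 50.2] w [ 0.6112 -0.4953] yaw -147
side fork_mid 0.42 px [401.3 233.7] rect [391.1, 223.3, 18.4, 21.3] w [ 0.6579 -0.1509] yaw -110
side cradle_floor 0.9 px [312.5 151.7] rect [307.4, 133.7, 14.6, 31.3] w [0.4832 0.2228] yaw -98
side slug_mid 0.53 px [401.4 233.7] rect [390.8, 226.8, 17.8, 16.8] w [ 0.6581 -0.1509] yaw -110
side sleeve_mid 0.79 px [360.  214.1] rect [355.7, 205.7, 7.7, 19.0] w [ 0.5737 -0.0706] yaw -104
```

View pics/w11.png

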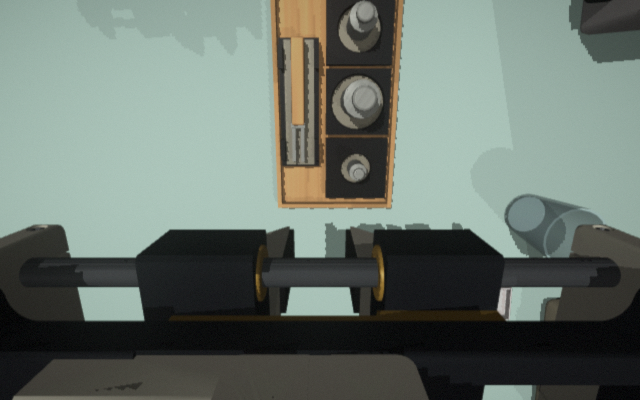

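View pics/side11.png

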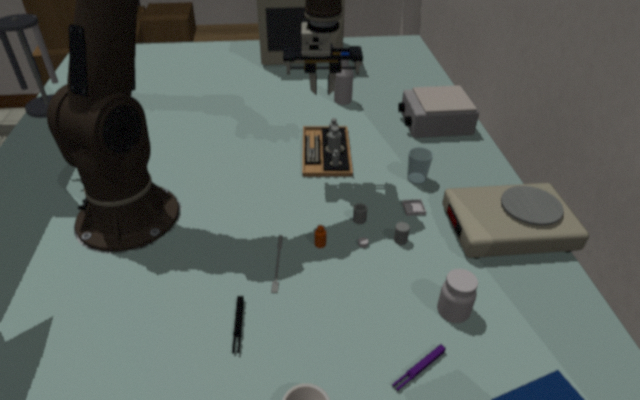

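Wrist view: all three weights stand upright in their recesses, with knobs at (365,15), (365,97) and (357,173). The fork lies in the channel at columns 291–306. The side view shows the slug (401,234) and sleeve (360,214) unmoved. One numeric check remains, on the fork's position along the channel.

Run:
```python
from h import *
d=cam("wrist"); u=np.array([.086,.996,0])
print("from rear",pix2w(d,(297,38.3),.031)[0]-.065*u,"cradle from ends",pix2w(d,[(300,38.1),(300,167)],.015).mean(0))
print("handle front end -> grip",pix2w(d,(299.5,124.5),.031)[0]+.025*u)
```

```text
from rear [0.48497256 0.24842336 0.031     ] cradle from ends [0.48593927 0.24615714 0.015     ]
handle front end -> grip [0.48643093 0.25086421 0.031     ]
```

Fork and cradle centres agree to within about 5 mm. I'll hand the job in.

```bash
python3 -c "
from cell import workorder; print(workorder.sign_off())"
```

```text
the job is handed in; nothing more can be done
None
```

The calibration set is back in its tray and the job is handed in at about 30 s on the robot's clock, out of the 112 s allowed. I placed the small, medium and large weights in their own recesses, then laid the fork in the cradle. Each was set down to light contact (about 6–12 N) before release. No verdict was reported at hand-in.

- **Weights:** The last wrist picture showed all three upright. By the wrist estimates, the large and small are within about 2–3 mm of their recess centres. The medium was partly out of that picture: it measured about 2 mm from the recess centre found earlier, but the last, cut-off estimate of that recess differs by 8 mm.
- **Fork:** It lies flat in the channel. Its grip point is about 2–5 mm from the cradle middle and its angle matches the channel to within a degree or so.
- **Slug and sleeve:** Both are standing where they started, to within a few mm. The orange, black and purple look-alikes were not touched.

**Disagreements in the last checks:**
- The scene camera's network put the weights 5–7 mm further out in x than the wrist camera did.
- The side camera's network gave the large and medium weights y values 12–16 mm off, from partly hidden masks. It also gave low-confidence false detections.
- I relied on the wrist view and the pictures for the final positions.

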